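# Start the tamping machine by pointing at its touch-free switch

### The job

Push the portafilter with the fingertips against the end of its handle, without lifting it out of its fork, until it is fully home in the tamping machine. Then start the machine by pointing straight down at the larger of the two round touch-free switches: keep the fingertips two or three centimetres above the middle of its dark window for two seconds, then take the hand well away. Do not touch any switch, do not point at the other two, nor at this one before the portafilter is home, and leave everything else on the bar where it stands.

Things in the scene. Friction and masses are not known exactly. Their poses are not given: they have to be found in the camera images.
- fork (a joint): sliding fork of the tamping machine, which carries the portafilter: how far it is out of the machine, in m. 0 = fully home against its stop under the press head, 0.09 = all the way out. It needs about 2 N to slide, stays where it is left, and stops firmly at 0. The machine (black, 328 mm high) stands fixed on the robot's right; its front faces roughly to the robot's left (+y)
- portafilter (a joint): how far the portafilter has been lifted straight up out of its fork, in m; 0 = seated. It is steel, 73 mm across, about 0.5 kg, with a level wooden handle 112 mm long that sticks out of the machine's front
- handle_end (a point): centre of the flat outer end of the portafilter's wooden handle (end disc 32 mm across, its centre 66 mm above the bar). Its x axis points level along the handle into the machine, the way it slides home; z is up. When home, this point is about 100 mm clear in front of the nearest part of the machine above handle height (the deck below reaches 140 mm out from the press axis, 30 mm high; this point is then 180 mm out)
- large_round_window (a point): middle of the dark window (58 mm across) on top of the large round touch-free switch: a fixed steel puck, 84 mm across, 28 mm high; z is up. It senses the middle of the fingertips held straight above the window without contact
- small_round_window (a point): middle of the dark window (32 mm across) on top of the small round touch-free switch: a fixed steel puck, 54 mm across, 28 mm high
- square_window (a point): middle of the dark window (40 mm square) on top of the square touch-free switch: a fixed steel block, 58 mm square, 28 mm high
- large_round: the large round switch; origin at the centre of its underside
- small_round: the small round switch; origin at the centre of its underside
- square: the square switch; origin at the centre of its underside
- espresso_cup: white espresso cup, 64 mm across the rim, 58 mm high; loose, to be left alone; origin on its underside
- tumbler: clear glass tumbler, 74 mm across, 85 mm high; loose, to be left alone; origin on its underside
- milk_pitcher: steel milk pitcher with a side handle, 84 mm across, 95 mm high; loose, to be left alone; origin on its underside
- dosing_cup: small steel dosing cup, 58 mm across, 45 mm high; loose, to be left alone; origin on its underside
- tamper: hand tamper, a 58 mm steel disc with an upright knob handle, 84 mm high; loose, to be left alone; origin on its underside
- bean_jar: amber jar with a steel cap, 72 mm across, 100 mm high; loose, to be left alone; origin on its underside
- spoon: steel spoon lying on the bar; loose, to be left alone; origin at the bar's surface under it
Mind the look-alikes: they are no part of the job. What is shaped like the large_round but orange or turquoise is not meant.

How it is judged:
On the way, in this order (a step that is already met when the one before it is completed fails the run):
1. the portafilter is pushed fully home (value of joint fork below 0.005 m), for 0.2 s.
2. the fingertips dwell just above the window of the large round switch (horizontal distance between the grasp point and large_round_window below 0.028 m and z of the grasp point in the frame of large_round_window below 0.085 m and value of joint fork below 0.005 m), for 1.6 s.
At the end, for the whole second after the job is handed in: the portafilter is home in the machine (within 5 mm) and seated in its fork (within 4 mm), and the grasp point between the fingers is more than 130 mm from the window of the large round switch (value of joint fork below 0.005 m and value of joint portafilter below 0.004 m and distance between the grasp point and large_round_window above 0.13 m); the robot touches nothing.
It fails at once if a loose thing on the bar is shifted by more than 20 mm (distance of any of espresso_cup, tumbler, milk_pitcher, dosing_cup, tamper, bean_jar, spoon from where it was at the start of the episode above 0.02 m).
It fails at once if the robot touches a touch-free switch (contact force between any of the fingers, the arm and large_round above 0.3 N or contact force between any of the fingers, the arm and small_round above 0.3 N or contact force between any of the fingers, the arm and square above 0.3 N).
It fails at once if the fingertips point at the small round or the square switch from just above (grasp point within 20 mm of its middle and under 85 mm above it) ((horizontal distance between the grasp point and small_round_window below 0.02 m and z of the grasp point in the frame of small_round_window below 0.085 m) or (horizontal distance between the grasp point and square_window below 0.02 m and z of the grasp point in the frame of square_window below 0.085 m)).
It fails at once if the fingertips point at the large round switch while the portafilter is not home ((horizontal distance between the grasp point and large_round_window below 0.028 m and z of the grasp point in the frame of large_round_window below 0.085 m) and value of joint fork above 0.008 m).
It fails at once if the portafilter is lifted in its fork by more than 8 mm (value of joint portafilter above 0.008 m).
It also fails if it takes over 48 s, if anything falls off the work surface, if the arm or the gripper's body presses on something with over 40 N, if the wrist force passes 120 N, or if a joint passes its speed limit or range.

### The arm

A 6-joint arm with a two-finger parallel gripper is mounted at the origin on the work surface. World frame = base frame: x ahead of the robot, y to its left, z up, the work surface at z = 0. Lengths are in m, angles in rad, forces in N, time in s.
With the tool pointing down it reaches from about 0.275 to 0.85 m from the base axis. Payload 19 kg.
Tool frame: the origin (TCP) lies between the finger pads; the fingertips stand env.tip_extent ahead of it and the grasp point (between the pads) is the TCP (env.tip_extent is the distance from the TCP to the fingertips, in m); z points along the fingers, y is the line along which they close (so a half turn about z gives the same grasp; the last joint's range is limited). The gripper opens to 85 mm and grips with 20 to 120 N. Pads are 22 mm wide; open, the fingers measure 114 mm over their backs; the gripper's body (76 mm by 85 mm) begins 54 mm behind the grasp point. The pads swing forward as they close: fully open they stand 13 mm farther back than shut.
Start: joints at [-1.391, 0.15, 1.437, -0, 1.554, -0.134], TCP at [0.177, -0.547, 0.25] pointing down, gripper open.
Joint ranges: [-2.8, 2.8], [-0.68, 2.1], [0.12, 2.68], [-1.39, 4.53], [0.16, 2.79], [-2.81, 2.81]. Speed limits (rad/s): [1.89, 1.89, 2.22, 3.01, 3.01, 3.01].

### API

Orientations are given as a rotation vector (axis times angle).
In Python, from rig import env gives the robot as it stands.
- The arm moves only by the tool step_arm, never from a script. Its argument "targets" is a list of rows, each a list of 2 entries, a list of its own where there are three numbers: the shift along the tool's x, y, z each as a share of 2.5 cm, from -1 to 1, then the turn about the tool's z as a share of 4 degrees, from -1 to 1. A call has 1 to 20 rows; each row shifts and turns the commanded pose from where the row before left it, along the tool's axes as they then stand; what a row does not reach is not made up. A row lasts 1/10 s, in which the tool goes at most 50 mm and 8.59 degrees, less where a joint would pass 70% of its speed; a pose out of reach is approached as far as the arm can. A call with a number of a shift or a turn outside -1 to 1 is refused whole. A call with a gripper value outside its range is refused whole. "gripper" is the finger opening in mm, from 0 to 85.4, set as the call begins (left out, the last holds). The fingers move at their own pace and stop on an object; the grip force is fixed at half the most. Time passes only in rows, so rows that do not move let the fingers close. It gives the time, the measured TCP pose, the force and the opening at its end, in the units of the state.
- env.state(): the state, without advancing time (a new reading comes with each control period).
- env.grab_frame(name): name is "side" or "top" or "wrist"; returns a dict with "pixels" (400x640x3 uint8, blue, green, red), "depth" (400x640 float32, m along the optical axis (not along the pixel's ray), 0 where there is no reading), "fx", "fy", "cx", "cy" (pixels), "camera_from_world" (4x4, takes a point from world to camera coordinates). Camera axes: x right, y up, looking along -z (the intrinsics and any distortion apply to the point x, -y, -z); pixel columns grow to the right and rows downward; lengths in m; the calibration is good to about 2 mm. A picture is of the moment at which its call begins.
- env.job_done(): hands the job in, once; it reports no verdict.
Trained networks look in a picture, given as the dict that the camera call returned (one of the last four; its "shot" number tells which), for a name from the list of things; names that differ only in an ending like _2 or _b are one class to them, and where a whole thing is asked for, a point or a joint stands for the part that bears it (a point fixed in the world has none). Each returns a list of dicts, best first, with "p" (0 to 1); they miss things now and then, are a little off and sometimes report something else, mostly with a low value. They report only what shows in the picture. A call takes as long as a camera call. They do not tell look-alikes from the thing itself.
- env.look_for(picture, query): "position" ([x, y, z] in m, in world coordinates, good to about 4 mm: the middle of the surface that is visible of it).
- env.mark_of(picture, query): "position" ([x, y, z] in m, in world coordinates, good to about 4 mm: a listed point, or the origin of a listed thing).
The state is a dict: "time_s": time; "qpos": joint angles; "qvel": joint speeds; "effort": joint torques, N m; "position": TCP position; "ee_rot": TCP orientation; "force": force on the tool from outside, world axes, zero at the start; "ft_torque": the same for the moment, N m; "grip_width": opening from 0.0 (shut) to 1.0 (fully open).
Only numpy, scipy, OpenCV 4.12 (cv2) and the standard library are available. Lean on these libraries where they do the work, as an engineer would, in place of code of your own. Each camera call takes 0.05 s, during which the arm holds its last target. There are 200 camera calls.

## Working session

There is one attempt and no reset: what is moved stays moved. The work goes in short steps, Python scripts to look and compute and a tool call to move; the robot and the scene stay as the last step left them, time stands still between calls to the robot, and variables do not carry over. Pictures are saved under pics/ and viewed, on a budget of 10 in all, crops included, one or two more only if the job needs it, and the job is handed in when it is done.

Besides the shell and the picture viewer there is one more tool, called after "Emit:" in YAML: its name, and indented under it one key for each argument. step_arm: Moves the arm, as the interface text tells. Shift numbers are shares of 2.5 cm and turn numbers shares of 4 degrees, none past 1 either way. Its arguments: {"type":"object","properties":{"targets":{"type":"array"},"gripper":{"type":"number"}},"required":["targets"]}

```bash
mkdir -p pics; ls
cat > h.py <<'E'
from rig import env
import numpy as np, cv2
from scipy.spatial.transform import Rotation as R
def px(f,p):
    c=f["camera_from_world"]@np.r_[p,1]; return (round(f["cx"]+f["fx"]*c[0]/-c[2]),round(f["cy"]-f["fy"]*c[1]/-c[2]))
def world(f,u,v):
    d=f["depth"][v,u]; c=np.array([(u-f["cx"])/f["fx"]*d,-(v-f["cy"])/f["fy"]*d,-d,1]); return (np.linalg.inv(f["camera_from_world"])@c)[:3]
E
python3 - <<'E'
from h import *
s=env.state(); print(s["position"],s["ee_rot"],R.from_rotvec(s["ee_rot"]).as_matrix().round(3),env.tip_extent,s["grip_width"])
ims=[]
for n in ["top","side"]:
    f=env.grab_frame(n); cv2.imwrite(f"pics/{n}0.png",f["pixels"])
    for q in ["handle_end","large_round_window","small_round_window","square_window","espresso_cup","tumbler","milk_pitcher","dosing_cup","tamper","bean_jar","spoon"]:
        for m in env.mark_of(f,q)[:4]:
            if m["p"]>.2: print(n,q,round(m["p"],2),np.round(m["position"],3),px(f,m["position"]))
E
```

```text
pics
[ 0.17743916 -0.54670954  0.24968887] [-3.10184097e+00 -4.90788841e-01  7.49865608e-05] [[ 0.951  0.309 -0.   ]
 [ 0.309 -0.951  0.001]
 [ 0.    -0.001 -1.   ]] 0.019 1.0008335914955246
top handle_end 0.79 [ 0.52  -0.056  0.067] (368, 218)
top large_round_window 0.92 [0.789 0.053 0.028] (330, 128)
top large_round_window 0.9 [0.387 0.37  0.031] (215, 264)
top large_round_window 0.64 [ 0.63  -0.073  0.025] (373, 182)
top large_round_window 0.56 [0.587 0.116 0.026] (307, 196)
top small_round_window 0.54 [0.543 0.387 0.029] (212, 209)
top small_round_window 0.46 [ 0.542  0.387 -0.001] (214, 210)
top square_window 0.79 [0.508 0.246 0.028] (261, 222)
top espresso_cup 0.85 [ 0.366  0.2   -0.003] (276, 272)
top espresso_cup 0.55 [ 0.582  0.111 -0.   ] (309, 198)
top espresso_cup 0.5 [0.705 0.194 0.001] (282, 157)
top tumbler 0.89 [ 0.705  0.196 -0.001] (281, 157)
top tumbler 0.21 [0.544 0.392 0.03 ] (210, 209)
top milk_pitcher 0.63 [ 0.389 -0.131  0.003] (392, 267)
top dosing_cup 0.75 [ 0.675  0.054 -0.002] (329, 168)
top tamper 0.55 [ 0.389 -0.13  -0.   ] (392, 267)
top bean_jar 0.58 [
[... 314 characters left out ...]
rge_round_window 0.65 [0.405 0.476 0.028] (348, 338)
side large_round_window 0.61 [0.794 0.055 0.027] (240, 198)
side small_round_window 0.85 [0.539 0.392 0.03 ] (289, 291)
side square_window 0.89 [0.511 0.252 0.031] (319, 252)
side square_window 0.31 [0.584 0.113 0.001] (305, 226)
side espresso_cup 0.87 [ 0.364  0.206 -0.001] (384, 261)
side tumbler 0.71 [ 0.712  0.199 -0.003] (248, 239)
side milk_pitcher 0.56 [0.679 0.349 0.001] (235, 277)
side dosing_cup 0.72 [0.678 0.054 0.   ] (278, 211)
side tamper 0.62 [ 0.389 -0.133  0.001] (386, 192)
side bean_jar 0.6 [ 0.754 -0.091 -0.001] (271, 186)
side spoon 0.75 [ 0.384  0.016 -0.001] (383, 218)
side spoon 0.44 [ 0.713  0.197 -0.001] (248, 238)
```

View pics/top0.png

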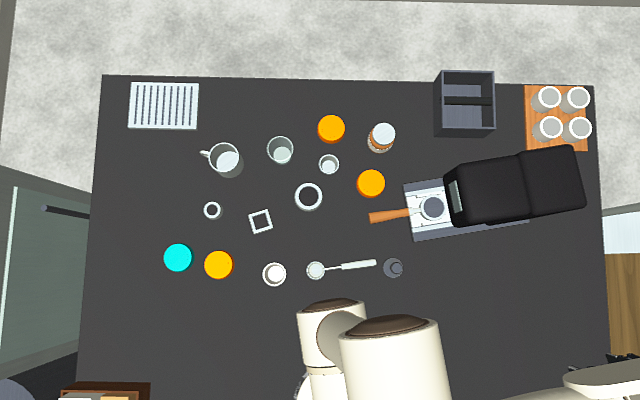

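View pics/side0.png

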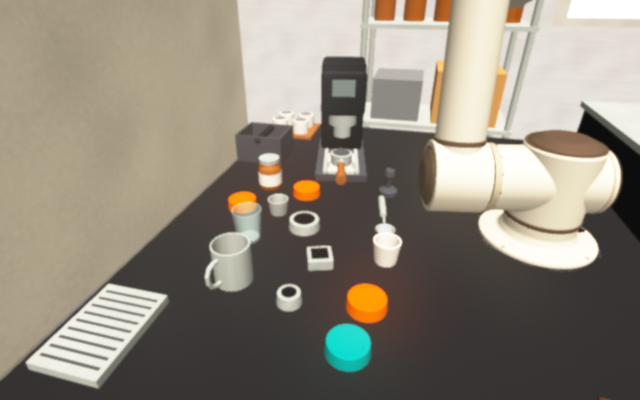

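Run:
```python
from h import *
f=env.grab_frame("top")
c=cv2.resize(f["pixels"][110:250,190:460],None,fx=2.9,fy=2.9,interpolation=cv2.INTER_CUBIC); cv2.imwrite("pics/crop.png",c)
b,g,r=[f["pixels"][...,i].astype(int) for i in range(3)]
m=np.zeros(b.shape,bool); m[195:235,360:418]=1
m&=(r>b+50)
P=np.array([world(f,u,v) for v,u in zip(*np.nonzero(m))]); P=P[(P[:,2]>.05)&(P[:,2]<.1)]
mu=P.mean(0); d=np.linalg.svd(P[:,:2]-mu[:2])[2][0]; d*=-np.sign(d[1]); t=(P[:,:2]-mu[:2])@d
print(len(P),mu,d,t.min(),t.max(), mu[:2]+d*t.min(), P[:,2].max())
for q in ["portafilter","fork"]:
    for k in env.mark_of(f,q)[:1]+env.look_for(f,q)[:1]: print(q,k)
# large ring centroid
m=np.zeros(b.shape,bool); m[178:215,290:325]=1
Q=np.array([world(f,u,v) for v,u in zip(*np.nonzero(m))]); Q=Q[(Q[:,2]>.02)&(Q[:,2]<.04)]
print("ring",len(Q),(Q.min(0)+Q.max(0))/2,np.ptp(Q,axis=0),Q.mean(0))
```

```text
385 [ 0.5300465  -0.10646374  0.07708582] [ 0.18311434 -0.98309162] -0.050501913180753075 0.060649670915711655 [ 0.52079887 -0.05681573] 0.08717733659638349Traceback (most recent call last):
  File "<stdin>", line 11, in <module>
ValueError: it knows: bean_jar, dosing_cup, espresso_cup, handle_end, large_round, large_round_window, milk_pitcher, small_round, small_round_window, spoon, square, square_window, tamper, tumbler
```

View pics/crop.png

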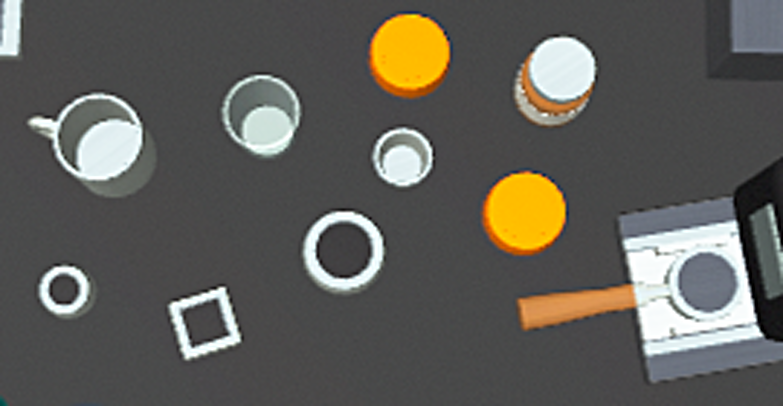

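Emit:
step_arm:
  targets:
    - [[0,0,0],0.95]
    - [[0,0,0],0.9]
    - [[0.62,-1,0],0]
    - [[0.62,-1,0],0]
    - [[0.62,-1,0],0]
    - [[0.62,-1,0],0]
    - [[0.62,-1,0],0]
    - [[0.62,-1,0],0]
    - [[0.62,-1,0],0]
    - [[0.62,-1,0],0]
    - [[0.62,-1,0],0]
    - [[0.62,-1,0],0]
    - [[0.62,-1,0],0]
    - [[0.62,-1,0],0]
    - [[0.62,-1,0],0]
    - [[0.62,-1,0],0]
    - [[0.62,-1,0],0]
    - [[0.62,-1,0],0]
    - [[0.62,-1,0],0]
    - [[0,0,0],0]
  gripper: 0

```text
time_s: 3.25
position: [0.3591, -0.0784, 0.2505]
ee_rot: [-3.127, -0.295, -0.001]
force: [0.2, -0.9, -0.1]
grip_width: 0.001
```

Emit:
step_arm:
  targets:
    - [[0.9,-0.25,0],0]
    - [[0.9,-0.25,0],0]
    - [[0.9,-0.25,0],0]
    - [[0.9,-0.25,0],0]
    - [[0.9,-0.25,0],0]
    - [[0.9,-0.25,0],0]
    - [[0.9,-0.25,0],0]
    - [[0,0,0],0]
    - [[0,0,0],0]

```text
time_s: 4.15
position: [0.5051, -0.0092, 0.25]
ee_rot: [-3.128, -0.29, 0.001]
force: [-0.6, -0.1, 0.0]
grip_width: 0.001
```

Run:
```python
from h import *
f=env.grab_frame("wrist"); cv2.imwrite("pics/w1.png",f["pixels"])
for q in ["handle_end","large_round_window"]:
    for m in env.mark_of(f,q)[:3]: print(q,round(m["p"],2),np.round(m["position"],4),px(f,m["position"]))
```

```text
handle_end 0.86 [ 0.5211 -0.0549  0.0681] (367, 176)
large_round_window 0.93 [ 0.6251 -0.0692  0.028 ] (398, 71)
large_round_window 0.74 [0.5845 0.1146 0.0322] (212, 77)
large_round_window 0.74 [0.3641 0.2021 0.0007] (136, 247)
```

View pics/w1.png

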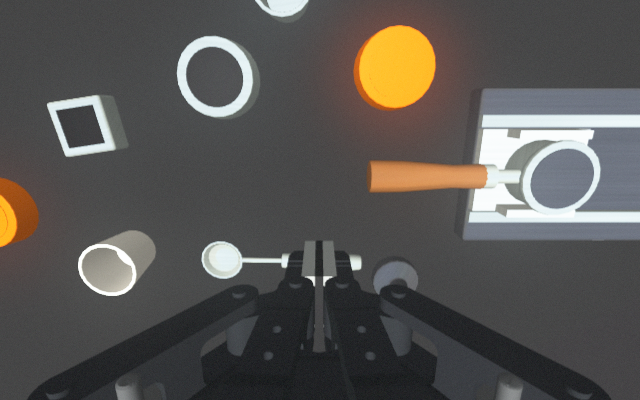

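Emit:
step_arm:
  targets:
    - [[0.28,0,0.9],0]
    - [[0,0,0.9],0]
    - [[0,0,0.9],0]
    - [[0,0,0.9],0]
    - [[0,0,0.9],0]
    - [[0,0,0.9],0]
    - [[0,0,0.9],0]
    - [[0,0,0.9],0]
    - [[0,0,0],0]
    - [[0,0,0],0]

```text
time_s: 5.3
position: [0.512, -0.0078, 0.0711]
ee_rot: [-3.128, -0.289, -0.0]
force: [0.9, 1.2, 1.3]
grip_width: -0.0
```

Emit:
step_arm:
  targets:
    - [[0,0.4,0],0]
    - [[0,0.4,0],0]
    - [[0,0.3,0],0]
    - [[0,0.2,0],0]
    - [[0,0.2,0],0]
    - [[0,0.2,0],0]
    - [[0,0.2,0],0]
    - [[0,0,0],0]

```text
time_s: 6.1
position: [0.5209, -0.0548, 0.0703]
ee_rot: [3.128, 0.289, -0.0]
force: [0.5, -0.2, 0.3]
grip_width: -0.004
```

Run:
```python
from h import *
f=env.grab_frame("wrist"); t=env.grab_frame("side")
for m in env.mark_of(f,"handle_end")[:1]+env.mark_of(t,"handle_end")[:1]: print(round(m["p"],2),np.round(m["position"],4))
a=f["pixels"][100:350,220:620]; b=cv2.resize(t["pixels"][80:240,270:430],None,fx=2.5,fy=2.5)
cv2.imwrite("pics/w2.png",np.vstack([cv2.resize(a,(400,250)),b[:340]]))
print(env.state()["force"])
```

```text
0.68 [ 0.5253 -0.0666  0.0644]
[-0.83277805 -0.14819026 -0.06539664]
```

View pics/w2.png

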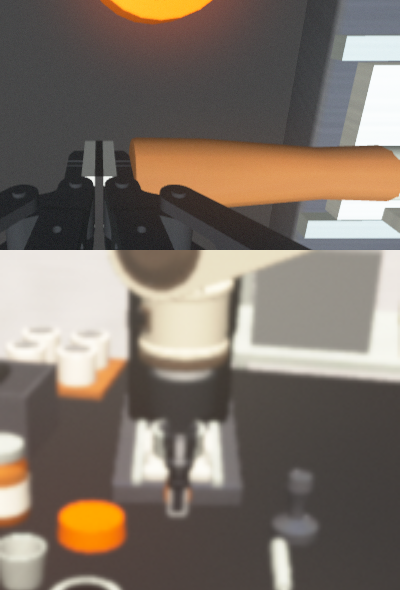

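Emit:
step_arm:
  targets:
    - [[0,0.2,0],0]
    - [[0,0.2,0],0]
    - [[0,0.2,0],0]
    - [[0,0.2,0],0]
    - [[0,0.2,0],0]
    - [[0,0.2,0],0]
    - [[0,0.2,0],0]
    - [[0,0.2,0],0]
    - [[0,0.2,0],0]
    - [[0,0.2,0],0]

```text
time_s: 7.3
position: [0.5301, -0.1038, 0.0703]
ee_rot: [-3.128, -0.29, 0.0]
force: [-0.4, 2.8, -0.8]
grip_width: 0.006
```

Run:
```python
from h import *
f=env.grab_frame("wrist"); t=env.grab_frame("top")
for m in env.mark_of(f,"handle_end")[:1]: print(round(m["p"],2),np.round(m["position"],4))
cv2.imwrite("pics/w3.png",np.vstack([f["pixels"][60:300,200:640],cv2.resize(t["pixels"][130:250,350:570],None,fx=2,fy=2)]))
```

```text
0.64 [ 0.5333 -0.1174  0.0655]
```

View pics/w3.png

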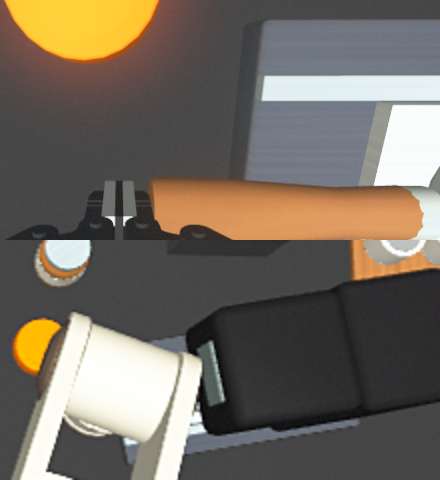

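Emit:
step_arm:
  targets:
    - [[0,0.1,0],0]
    - [[0,0.1,0],0]
    - [[0,0.1,0],0]
    - [[0,0.1,0],0]

```text
time_s: 7.85
position: [0.5319, -0.1133, 0.0704]
ee_rot: [-3.128, -0.29, -0.0]
force: [-0.9, 2.1, 0.7]
grip_width: -0.001
```

Emit:
step_arm:
  targets:
    - [[0,0.1,0],0]
    - [[0,0.1,0],0]
    - [[0,0.1,0],0]

```text
time_s: 8.15
position: [0.5332, -0.1201, 0.0703]
ee_rot: [-3.127, -0.289, 0.0]
force: [-4.7, 27.8, 10.2]
grip_width: -0.001
```

Emit:
step_arm:
  targets:
    - [[0,0,0],0]
    - [[0,0,0],0]
    - [[0,0,0],0]
    - [[0,-0.3,0],0]
    - [[0,-0.6,0],0]
    - [[0,-0.9,0],0]
    - [[0,-0.9,0],0]
    - [[0,0,-0.9],0]
    - [[0,0,-0.9],0]
    - [[0,0,-0.9],0]
    - [[0,0,-0.9],0]
    - [[0,0,-0.9],0]
    - [[0,0,0],0]
    - [[0,0,0],0]

```text
time_s: 9.55
position: [0.5207, -0.0536, 0.1828]
ee_rot: [3.128, 0.29, 0.001]
force: [0.7, -0.3, -1.1]
grip_width: -0.0
```

Run:
```python
from h import *
s=env.state(); f=env.grab_frame("wrist")
for q in ["handle_end","large_round_window"]:
    for m in env.mark_of(f,q)[:3]: print(q,round(m["p"],2),np.round(m["position"],4),px(f,m["position"]))
cv2.imwrite("pics/w4.png",f["pixels"]); print(s["position"],s["force"],s["time_s"])
# deck front: height profile beside the handle, along the axis
d=np.array([.183,-.983]); n=np.array([.983,.183])
P=np.array([world(f,u,v) for v in range(0,400,2) for u in range(0,640,2) if f["depth"][v,u]>0])
q=P[:,:2]-[.5345,-.1335]
a=q@d; l=q@n
k=(abs(l)>.03)&(abs(l)<.06)&(P[:,2]>.025)&(P[:,2]<.035)&(a>-.02); print("deck front ahead of ref",np.percentile(a[k],[0,1,3,10]))
r=f["pixels"].astype(int).reshape(-1)
k=(abs(l)<.02)&(P[:,2]>.05)&(P[:,2]<.09)&(a>-.02); print("handle",np.percentile(a[k],[0,2,5]),P[k][:,2].max())
```

```text
handle_end 0.83 [ 0.5361 -0.1335  0.0639] (420, 200)
large_round_window 0.88 [0.5888 0.1145 0.03  ] (130, 74)
large_round_window 0.67 [ 0.6276 -0.0684  0.0271] (360, 68)
[ 0.52071513 -0.05364712  0.18283986] [ 0.71889422 -0.27489101 -1.1054705 ] 9.55
deck front ahead of ref [0.03975114 0.04019043 0.04054176 0.04466079]
handle [-0.00013776  0.0002864   0.00136716] 0.08353588514782417
```

View pics/w4.png

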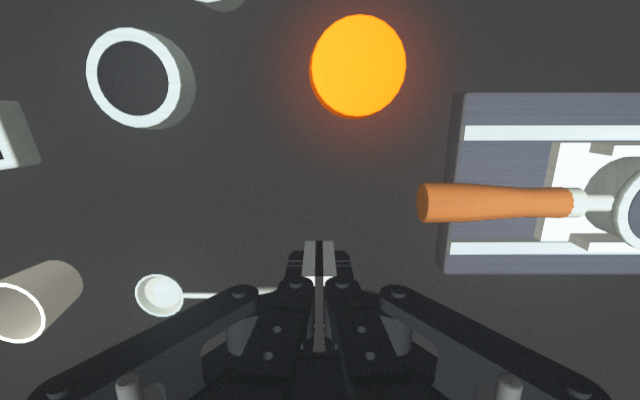

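Emit:
step_arm:
  targets:
    - [[0.55,-0.88,0],0]
    - [[0.55,-0.88,0],0]
    - [[0.55,-0.88,0],0]
    - [[0.55,-0.88,0],0]
    - [[0.55,-0.88,0],0]
    - [[0.55,-0.88,0],0]
    - [[0.55,-0.88,0],0]
    - [[0,0,0],0]
    - [[0,0,0],0]

```text
time_s: 10.6
position: [0.5869, 0.1152, 0.1818]
ee_rot: [3.128, 0.291, -0.002]
force: [0.6, -0.7, -0.4]
grip_width: -0.002
```

Run:
```python
from h import *
f=env.grab_frame("wrist"); t=env.grab_frame("side")
for m in env.mark_of(f,"large_round_window")[:3]: print(round(m["p"],2),np.round(m["position"],4),px(f,m["position"]))
P=np.array([world(f,u,v) for v in range(400) for u in range(640) if f["depth"][v,u]>0])
k=(np.hypot(P[:,0]-.587,P[:,1]-.115)<.055)&(P[:,2]>.022)&(P[:,2]<.036); Q=P[k]; print((Q.min(0)+Q.max(0))/2,np.ptp(Q,axis=0))
cv2.imwrite("pics/w5.png",np.vstack([f["pixels"],t["pixels"]])[:, ::1][:600])
print(env.state()["position"])
```

```text
0.84 [ 0.6268 -0.0725  0.0266] (531, 185)
0.73 [0.3871 0.3658 0.0257] (46, 329)
0.64 [0.5872 0.1157 0.0314] (318, 190)
[0.58529968 0.11368343 0.02674525] [0.07815499 0.07794563 0.00945929]
[0.58692722 0.11418188 0.18251417]
```

View pics/w5.png

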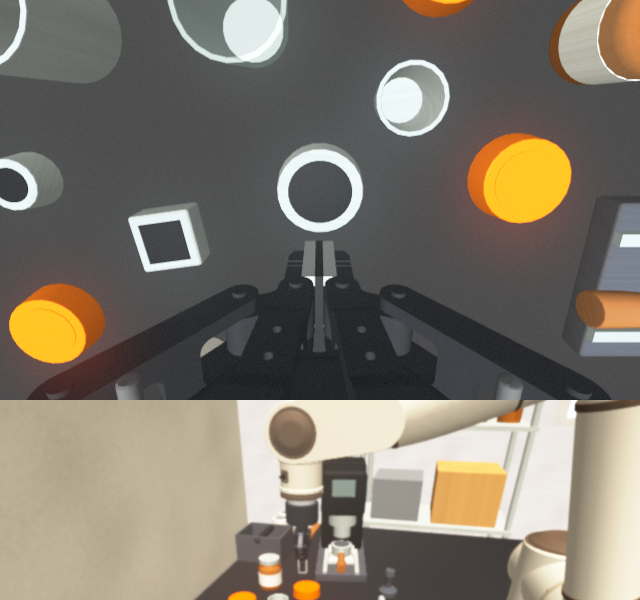

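The hand is centred over the steel large round switch at (320,190), within 2 mm. I'll lower it and dwell there.

Emit:
step_arm:
  targets:
    - [[0,0,0.8],0]
    - [[0,0,0.8],0]
    - [[0,0,0.8],0]
    - [[0,0,0.8],0]
    - [[0,0,0.6],0]
    - [[0,0,0.4],0]
    - [[0,0,0],0]
    - [[0,0,0],0]
    - [[0,0,0],0]
    - [[0,0,0],0]
    - [[0,0,0],0]
    - [[0,0,0],0]
    - [[0,0,0],0]
    - [[0,0,0],0]
    - [[0,0,0],0]
    - [[0,0,0],0]
    - [[0,0,0],0]
    - [[0,0,0],0]

```text
time_s: 12.55
position: [0.5872, 0.1148, 0.0778]
ee_rot: [-3.128, -0.29, 0.0]
force: [-0.3, -0.1, -0.6]
grip_width: -0.001
```

Emit:
step_arm:
  targets:
    - [[0,0,0],0]
    - [[0,0,0],0]
    - [[0,0,0],0]
    - [[0,0,0],0]
    - [[0,0,0],0]
    - [[0,0,0],0]
    - [[0,0,0],0]
    - [[0,0,0],0]
    - [[0,0,0],0]
    - [[0,0,0],0]

```text
time_s: 13.55
position: [0.5872, 0.1149, 0.0778]
ee_rot: [-3.128, -0.29, 0.0]
force: [0.8, -0.1, 1.1]
grip_width: -0.003
```

Emit:
step_arm:
  targets:
    - [[0,0,-1],0]
    - [[0,0,-1],0]
    - [[0,0,-1],0]
    - [[0,0,-1],0]
    - [[0,0,-1],0]
    - [[0,0,-1],0]
    - [[0,0,-1],0]
    - [[0,0,-1],0]
    - [[-0.6,0,0],0]
    - [[-0.6,0,0],0]
    - [[-0.6,0,0],0]
    - [[0,0,0],0]
    - [[0,0,0],0]
    - [[0,0,0],0]

```text
time_s: 14.95
position: [0.5434, 0.1066, 0.2778]
ee_rot: [-3.128, -0.29, -0.0]
force: [-0.2, -0.1, -1.3]
grip_width: 0.001
```

Run:
```python
from h import *
f=env.grab_frame("top"); w=env.grab_frame("wrist")
for n,g in (("top",f),("wrist",w)):
  for m in env.mark_of(g,"handle_end")[:1]: print(n,round(m["p"],2),np.round(m["position"],4))
s=env.state(); print(s["position"],np.linalg.norm(s["position"]-np.array([.587,.115,.028])),s["force"],s["time_s"])
env.job_done()
```

```text
top 0.71 [ 0.5314 -0.1287  0.066 ]
wrist 0.82 [ 0.5355 -0.131   0.0685]
[0.54321766 0.10661882 0.27757103] 0.25352087660131767 [ 0.00789    -0.02155383 -0.02409455] 15.15
the job is handed in; nothing more can be done
```

The portafilter is home, the large round switch was pointed at for about 2.2 s, and the job is handed in at about 15 s of the 48 s allowed. No verdict is reported.

- **Push:** I pushed with closed fingertips against the handle end until the fork met its stop at about 28 N. Afterwards the deck front measured 40 mm ahead of the handle end, which is exactly the home geometry. The top of the handle read 83 mm, which is consistent with it still being seated.
- **Switch:** I held the fingertips about 3 cm above the middle of the steel large round switch's window, within about 2 mm sideways. No contact force showed, and I kept clear of the orange and turquoise look-alikes.
- **Withdrawal:** I raised the hand to 0.25 m from the window, with about zero force on the tool.
- **Last checks:** The final networks placed the handle end 2–6 mm off the earlier measurement, close to their stated 4 mm error. I did not check the loose things one by one at the end, but the path stayed clear of them and no unexpected force appeared.

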